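# Start the nut of the hub-bearing press

## Robot

A 7-joint arm with a two-finger parallel gripper is mounted at the origin on the work surface. World frame = base frame: x ahead of the robot, y to its left, z up, the work surface at z = 0. Lengths are in m, angles in rad, forces in N, time in s.
With the tool pointing down it reaches from about 0.4 to 0.85 m from the base axis. Payload 4.5 kg.
Tool frame: the origin (TCP) lies at the very end of the fingers, on their centre line; the grasp point (between the pads) lies 19 mm behind it; z points along the fingers, y is the line along which they close (so a half turn about z gives the same grasp; the last joint's range is limited). The gripper opens to 88 mm and grips with 3 to 60 N. Pads are 18 mm wide; open, the fingers measure 123 mm over their backs; the gripper's body (75 mm by 187 mm) begins 45 mm behind the grasp point.
Start: joints at [1.147, 0.689, -0.195, 1.565, 0.157, 0.902, -0.215], TCP at [0.276, -0.561, 0.239] pointing down, gripper open.
Joint ranges: [-3.01, 3.01], [-0.46, 2.08], [-1.47, 1.51], [0.13, 2.56], [-1, 4.14], [0.04, 2.09], [-2.66, 2.66]. Speed limits (rad/s): [2.57, 2.57, 3.14, 3.14, 3.14, 3.14, 3.14].

## Interface

Orientations are given as [roll, pitch, yaw] about the fixed x, y, z axes, in that order (R = Rz(yaw) Ry(pitch) Rx(roll)).
In Python, from cell import r gives the robot as it stands. The module is installed in compiled form; this text tells all that it offers.
- The arm moves only by the tool play_rows, never from a script. Its argument "moves" is a list of rows, each an object of numbers: "x", "y", "z": the shift along the tool's x, y, z in m; "turn": the turn about the tool's z in rad; "fingers": the finger opening in m, from 0 to 0.0881. In form: [{"x": .., "y": .., "z": .., "turn": .., "fingers": ..}, ...]. A call has 1 to 5 rows; each row shifts and turns the commanded pose from where the row before left it, along the tool's axes as they then stand; what a row does not reach is not made up. A row lasts 1/8 s, in which the tool goes at most 62.5 mm and 10.7 degrees, less where a joint would pass 70% of its speed; a pose out of reach is approached as far as the arm can. A call with a gripper value outside its range is refused whole. The fingers move at their own pace and stop on an object; "newtons" is the grip in N (left out, the last holds). Time passes only in rows, so rows that do not move let the fingers close. It gives the time, the measured TCP pose, the force, the opening and the grip force at its end, in the units of the state.
- r.get_obs(): the state, without advancing time (a new reading comes with each control period).
- r.read_camera(name): name is "scene" or "top"; returns the picture (400x640x3 uint8, red, green, blue); there is no depth.
- r.camera_model(name): a dict with "fx", "fy", "cx", "cy" (pixels), "dist_coeffs" ([k1, k2, p1, p2, k3] as OpenCV has them; the pictures are not rectified), "rvec" (rotation vector, rad) and "tvec" (3), from world to camera coordinates, as OpenCV has them. Camera axes: x right, y down, z forward; pixel columns grow to the right and rows downward; lengths in m; the calibration is good to about 2 mm. A picture is of the moment at which its call begins. camera_model takes no time and is no camera call.
- r.close_job(): hands the job in; it is judged then, once.
The state is a dict: "time": time; "q": joint angles; "qvel": joint speeds; "tau": joint torques, N m; "position": TCP position; "tcp_rot": TCP orientation; "ft_force": force on the tool from outside, world axes, zero at the start; "wrist_torque": the same for the moment, N m; "grip_width": finger opening in m; "grip_force": force on a finger pad.
Only numpy, scipy, OpenCV 4.12 (cv2) and the standard library are available. Lean on these libraries where they do the work, as an engineer would, in place of code of your own. Each camera call takes 0.05 s, during which the arm holds its last target. There are 200 camera calls.

## Task

Set up the hub-bearing press: take the brass flange nut from the kit mat, set it flange down over the nose of the upright press spindle and, without forcing it on the thread, back it off anticlockwise until it has ridden up to the start of the thread and drops in. Then run it on clockwise until its flange just nips the black drift: finger-tight, so that it stays tight when you let go, and not cranked down. Let go of the nut and leave the other things on the bench where they are.

Things in the scene. Friction and masses are not known exactly. Their poses are not given: they have to be found in the camera images.
- press_nut_center (a point): centre (half-way up) of the loose brass flange nut, 24 mm high: round flange 46 mm wide and 5 mm thick at the bottom, above it a hexagon 38 mm across flats (44 across corners), 19 mm high. It starts flange down on the kit mat. z points up; x is square to one pair of flats, so the flats face 0, 60, 120 ... degrees from x. Weighs 0.13 to 0.2 kg. Where its inner thread starts cannot be seen
- press_nut: the same nut, origin at the centre of its underside (the flange's bearing face), same axes. On the spindle it has 0.7 mm of sideways play and 1 mm of up-and-down play in the thread. Oiled: it turns freely (under 0.03 N m), held loosely between the fingers it rises and drops by itself, until it nips
- spindle_tip (a point): top of the upright steel press spindle, on its axis, 147.5 mm above the bench; it is fixed and does not turn. From the top down: a taper from 10 to 17 mm wide, 5 mm high; a plain nose 17 mm wide, 14 mm long, over which the nut slides freely (18.4 mm inside its thread); then the thread
- thread_start (a point): point on the spindle's axis where the thread starts, 128.5 mm above the bench, 19 mm below the tip. Below it a coarse right-hand thread, 24 mm wide, two starts half a turn apart, ridges 5 mm apart, 10 mm of travel a turn; clockwise from above runs the nut down. On which sides the two ridges begin differs each time and is not shown by this entry's axes
- hub_press: the bench press with all it carries: blue base 120 mm wide bolted to the bench, silver hub shell (flanges 64 mm) on it, drift, spindle; fixed. Origin on the spindle's axis at bench height. A nut set on the nose rests with its underside 3 to 8 mm below the thread's start; turned anticlockwise it climbs to 2.5 mm below it and, within half a turn of being set on, drops about 5 mm in one go
- drift: black plastic ring, 44 mm wide, 13 mm high, round the spindle on top of the hub; stays put. Origin on the axis in its top face, 9.8 to 11.8 mm below the thread's start. The flange meets it 1/5 to 1/2 turn clockwise after the drop; 1/10 turn more takes up the play, then it stiffens: each 1/50 turn adds some 20 N of nip. Fingers that hold the nut loosely are then pushed apart, 3 N a pad at 30 N of nip; it stays nipped by itself
- kit_mat: black rubber mat, 200 x 240 x 3 mm, fixed on the bench; origin at the centre of its underside. The press nut lies near its middle
- spare_drift: a loose silver stepped pressing ring, 38 mm wide and 18 mm high, on the kit mat; origin at the centre of its underside. A bystander
- spare_bearing: a loose ball bearing with an orange seal, 37 mm wide and 7 mm thick, lying on the kit mat; origin at the centre of its underside. A bystander
- pliers: yellow-handled pliers lying on the bench, about 190 mm long and 11 mm high; origin near the middle, on the bench. A bystander
- cone_wrench: a flat steel spanner lying on the bench, 170 mm long; origin at its middle, on the bench. A bystander
- mallet: a mallet with a black rubber head and a wooden handle lying on the bench, about 280 mm long and 48 mm high; origin near the middle, on the bench. A bystander
- lube_bottle: a small green bottle with a red cap, 44 mm wide and 130 mm high, standing; origin at the centre of its underside. A bystander
- grease_tub: a white tub with a blue lid, 72 mm wide and 55 mm high, standing; origin at the centre of its underside. A bystander
- chainring_bolts: a small cardboard box, 75 x 55 x 35 mm, on the bench; origin at the centre of its underside. A bystander
Mind the look-alikes: they are no part of the job. Leave any pink look-alike of the press_nut alone.

How it is judged:
On the way, in this order (a step that is already met when the one before it is completed fails the run):
1. the nut stands square on the spindle and has been backed off until it rides at the top of the thread's start (its centre 8.4 to 11 mm above the start of the thread, touching the spindle) (horizontal distance between press_nut_center and thread_start below 0.003 m and angle between press_nut_center's own z axis and vertical below 0.1 rad and z of press_nut_center in the frame of thread_start between 0.0084 and 0.011 m and contact force between press_nut and hub_press above 0.3 N), for 0.2 s.
2. the nut has dropped into the thread (centre less than 5.5 mm above the start of the thread), square (horizontal distance between press_nut_center and thread_start below 0.003 m and angle between press_nut_center's own z axis and vertical below 0.1 rad and z of press_nut_center in the frame of thread_start between 0.003 and 0.0055 m), for 0.1 s.
At the end, for the whole second after the job is handed in: the nut is on the thread, square (within 0.1 rad) and centred on the spindle (3 mm), its flange down on the drift and nipped against it with more than 3 N, its centre between 2 mm below and 3 mm above the start of the thread, at rest and let go (horizontal distance between press_nut_center and thread_start below 0.003 m and angle between press_nut_center's own z axis and vertical below 0.1 rad and z of press_nut_center in the frame of thread_start between -0.002 and 0.003 m and contact force between press_nut and drift above 3 N and linear speed of press_nut below 0.01 m/s); the robot touches nothing.
It fails at once if the nut is pressed or jammed on the start of the thread with more than 30 N before it has run on (centre still 3 mm or more above the start of the thread) (contact force between press_nut and hub_press above 30 N and z of press_nut_center in the frame of thread_start above 0.003 m).
It fails at once if the nut is cranked down on the drift with more than 100 N (contact force between press_nut and drift above 100 N).
It fails at once if one of the other things on the bench or mat is moved by more than 30 mm (distance of any of spare_drift, spare_bearing, pliers, cone_wrench, mallet, lube_bottle, grease_tub, chainring_bolts from where it was at the start of the episode above 0.03 m).
It also fails if it takes over 70 s, if anything falls off the work surface, if the arm or the gripper's body presses on something with over 40 N, if the wrist force passes 120 N, or if a joint passes its speed limit or range.

## Working session

There is one attempt and no reset: what is moved stays moved. The work goes in short steps, Python scripts to look and compute and a tool call to move; the robot and the scene stay as the last step left them, time stands still between calls to the robot, and variables do not carry over. Pictures are saved under pics/ and viewed, at most 10 in all, crops included, and the job is handed in when it is done.

Besides the shell and the picture viewer there is one more tool, called by a JSON object that holds its "op" and its "data". play_rows: Moves the arm, as the interface text tells. Its arguments: {"type":"object","properties":{"moves":{"type":"array"},"newtons":{"type":"number"}},"required":["moves"]}

```bash
mkdir -p pics
cat > h.py <<'E'
import numpy as np, cv2
from cell import r
def cam(n):
    m=r.camera_model(n); K=np.array([[m['fx'],0,m['cx']],[0,m['fy'],m['cy']],[0,0,1.]])
    return K,np.array(m['dist_coeffs'],float),np.array(m['rvec'],float),np.array(m['tvec'],float).ravel()
def proj(n,P):
    K,d,rv,t=cam(n); return cv2.projectPoints(np.array(P,float).reshape(-1,3),rv,t,K,d)[0].reshape(-1,2)
def ray(n,uv):
    K,d,rv,t=cam(n); R=cv2.Rodrigues(rv)[0]
    p=cv2.undistortPoints(np.array(uv,float).reshape(-1,1,2),K,d).reshape(-1,2)
    D=np.c_[p,np.ones(len(p))]@R; return -R.T@t,D
def onz(n,uv,z):
    c,D=ray(n,uv); return c+D*((z-c[2])/D[:,2])[:,None]
def snap(n,f=None):
    im=cv2.cvtColor(r.read_camera(n),cv2.COLOR_RGB2BGR)
    if f: cv2.imwrite('pics/'+f,im)
    return im
E
python3 - <<'E'
from h import *
for n in('scene','top'):
    snap(n,n+'0.png'); K,d,rv,t=cam(n); print(n,K[0,0],ray(n,[[320,200]]))
o=r.get_obs(); print({k:np.round(v,3) for k,v in o.items()})
E
```

```text
scene 486.7726785341996 (array([ 1.21217573, -0.63900894,  1.00457215]), array([[-0.52295486,  0.46663617, -0.71328371]]))
top 380.05926940310167 (array([ 0.42730473, -0.03903141,  1.12532805]), array([[ 0.15562687, -0.00763492, -0.98781868]]))
{'time': np.float64(0.1), 'q': array([ 1.147,  0.69 , -0.194,  1.566,  0.157,  0.903, -0.215]), 'qvel': array([-0.   , -0.   , -0.001, -0.001, -0.002, -0.001,  0.   ]), 'tau': array([-3.0000e-03, -5.2850e+01, -1.2710e+00, -1.5384e+01, -5.2000e-02,
        2.0000e-03,  0.0000e+00]), 'position': array([ 0.276, -0.56 ,  0.238]), 'tcp_rot': array([-3.14 ,  0.   ,  0.458]), 'ft_force': array([0.108, 0.345, 0.383]), 'wrist_torque': array([-0.029,  0.009, -0.001]), 'grip_force': np.float64(0.0), 'grip_width': np.float64(0.088)}
```

View pics/scene0.png

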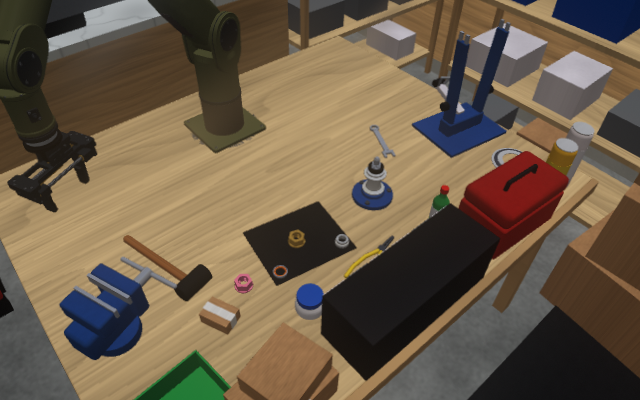

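View pics/top0.png

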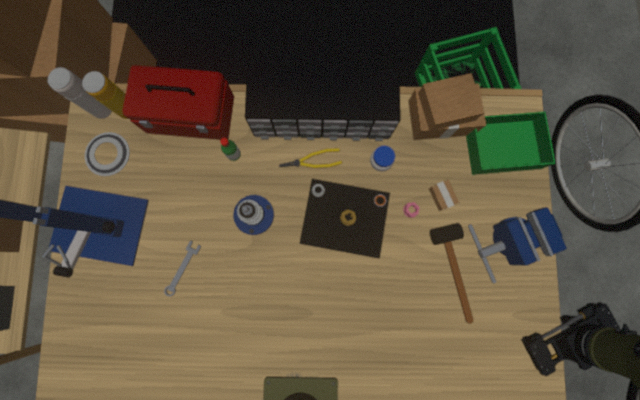

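Scene view: the brass nut is at (297,238), with the pink look-alike at (243,283), the silver spare drift at (342,240) and the orange bearing at (280,271). Top view: nut (348,217), pink (411,210), drift (318,190), bearing (380,200), press (252,213). I choose the brass one on the mat's middle and check it in a close crop.

Run:
```python
from h import *
ims=cv2.imread('pics/scene0.png'); imt=cv2.imread('pics/top0.png')
def blob(im,c,rad):
    hsv=cv2.cvtColor(im,cv2.COLOR_BGR2HSV); m=cv2.inRange(hsv,(12,100,50),(32,255,255))
    k=np.zeros_like(m); cv2.circle(k,c,rad,255,-1); m&=k
    n,l,s,cen=cv2.connectedComponentsWithStats(m); i=1+np.argmax(s[1:,4])
    cnt=max(cv2.findContours((l==i).astype(np.uint8),0,1)[0],key=cv2.contourArea)
    return s[i],cv2.minEnclosingCircle(cnt),cnt
for n,im,c in(('scene',ims,(297,238)),('top',imt,(348,217))):
    s,mc,cnt=blob(im,c,20); print(n,s,mc,onz(n,[mc[0]],.015))
# spindle: tip bright pixel
a=cv2.resize(ims[205:265,260:350],None,fx=6,fy=6,interpolation=2)
b=cv2.resize(ims[140:215,340:410],None,fx=5,fy=5,interpolation=2)
c=cv2.resize(imt[190:240,325:375],None,fx=5,fy=5,interpolation=2)
d=cv2.resize(imt[185:240,225:280],None,fx=5,fy=5,interpolation=2)
C=np.zeros((600,800,3),np.uint8)
a=cv2.resize(a,(450,300));C[:300,:450]=a;C[:300,450:750]=cv2.resize(b,(300,300))[:];C[300:550,:250]=c;C[300:575,300:575]=d
cv2.imwrite('pics/crop1.png',C)
# blue base ellipses
hsv=cv2.cvtColor(imt,cv2.COLOR_BGR2HSV);m=cv2.inRange(hsv,(105,100,40),(125,255,255));k=np.zeros_like(m);cv2.circle(k,(252,213),30,255,-1);m&=k
cnt=max(cv2.findContours(m,0,1)[0],key=cv2.contourArea);print(cv2.minEnclosingCircle(cnt),cv2.boundingRect(cnt),onz('top',[cv2.minEnclosingCircle(cnt)[0]],.02))
```

```text
scene [287 229  19  19 279] ((296.06756591796875, 238.4729766845703), 9.668170928955078) [[ 0.55424281 -0.13327298  0.015     ]]
top [340 209  17  18 214] ((348.0, 217.25), 8.750100135803223) [[ 0.55203823 -0.1304587   0.015     ]]
((253.30435180664062, 214.69564819335938), 19.057514190673828) (235, 196, 38, 38) [[0.55529794 0.14712452 0.02      ]]
```

View pics/crop1.png

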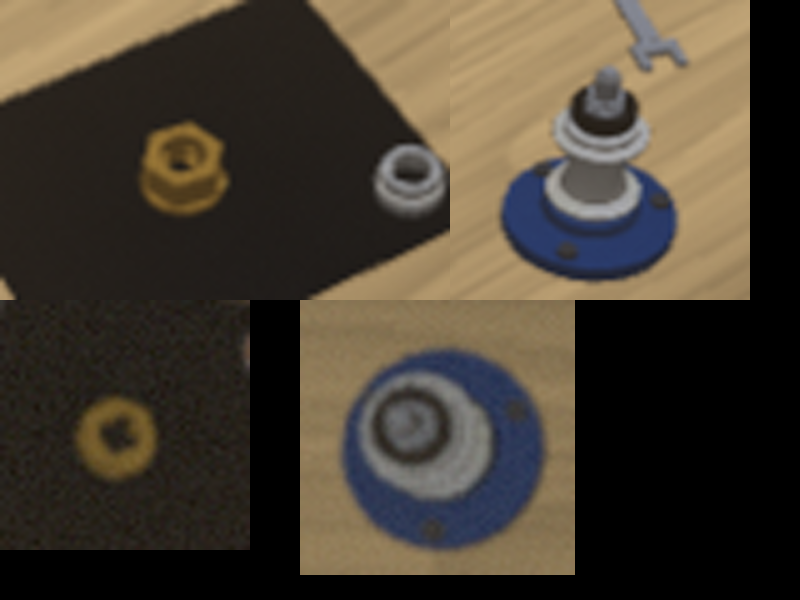

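The crop confirms the choice: a hex brass flange nut, with its bore facing up. Upper hex corners are readable in the crop at (187,123), (223,143), (177,182), (143,162) and (150,134). The spindle tip is at about scene (377,158) and top (247,210).

Run:
```python
from h import *
c=np.array([[187,123],[223,143],[217,170],[177,182],[143,162],[150,134]])/5+[260,205]
P=onz('scene',c,.027); print(P.round(4)); ctr=(P[0]+P[3])/2; print(ctr, P[:,:2].mean(0))
v=P[:,:2]-P[:,:2].mean(0); print(np.hypot(*v.T),(np.degrees(np.arctan2(v[:,1],v[:,0]))%60).round(1))
print('tip',onz('scene',[[376.9,158]],.1475),onz('top',[[246.8,210]],.1475),'drift top',onz('top',[[247.2,210.4]],.1177))
ims=cv2.imread('pics/scene0.png'); imt=cv2.imread('pics/top0.png')
for n,im,c,R in(('scene',ims,(376,168),12),('top',imt,(247,210),12)):
    g=cv2.cvtColor(im,cv2.COLOR_BGR2GRAY)
    m=(g<75).astype(np.uint8)
    k=np.zeros_like(m);cv2.circle(k,c,R,1,-1);hs=cv2.cvtColor(im,cv2.COLOR_BGR2HSV);m&=k; m[(hs[...,1]>110)]=0
    l=cv2.findContours(m,0,1)[0];q=max(l,key=cv2.contourArea);mc=cv2.minEnclosingCircle(q);print(n,mc,cv2.boundingRect(q),onz(n,[mc[0]],.1177))
```

```text
[[ 0.5406 -0.1175  0.027 ]
 [ 0.5636 -0.1117  0.027 ]
 [ 0.5759 -0.1258  0.027 ]
 [ 0.5688 -0.1469  0.027 ]
 [ 0.5469 -0.1521  0.027 ]
 [ 0.534  -0.1373  0.027 ]]
[ 0.55470177 -0.13221129  0.027     ] [ 0.55496243 -0.13189903]
[0.02036236 0.02197994 0.02176461 0.02045206 0.02176962 0.02160775] [15.   6.9 16.1 12.7  8.2 14.6]
tip [[0.56146216 0.14446787 0.1475    ]] [[0.55255806 0.14303023 0.1475    ]] drift top [[0.55531218 0.14746255 0.1177    ]]
scene ((375.5, 167.10000610351562), 7.580338478088379) (368, 162, 16, 12) [[0.56341637 0.14123583 0.1177    ]]
top ((246.8157958984375, 209.8157958984375), 7.858340740203857) (239, 202, 16, 16) [[0.55687218 0.14855726 0.1177    ]]
```

{"op": "play_rows", "data": {"moves": [{"x": 0.044,"y": -0.026},{"x": 0.044,"y": -0.026},{"x": 0.044,"y": -0.026},{"x": 0.044,"y": -0.026},{"x": 0.044,"y": -0.026}]}}

```text
$.moves[0]: bad value
```

{"op": "play_rows", "data": {"moves": [{"x": 0.044,"y": -0.026},{"x": 0.044,"y": -0.026},{"x": 0.044,"y": -0.026},{"x": 0.044,"y": -0.026},{"x": 0.044,"y": -0.026}]}}

```text
$.moves[0]: bad value
```

{"op": "play_rows", "data": {"moves": [{"turn": 0.12},{"turn": 0.128},{"z": 0.04},{"z": 0.04},{}]}}

```text
$.moves[0]: bad value
```

{"op": "play_rows", "data": {"moves": [{"x": 0.044,"y": -0.026,"z": 0,"turn": 0,"fingers": 0.088},{"x": 0.044,"y": -0.026,"z": 0,"turn": 0,"fingers": 0.088},{"x": 0.044,"y": -0.026,"z": 0,"turn": 0,"fingers": 0.088},{"x": 0.044,"y": -0.026,"z": 0,"turn": 0,"fingers": 0.088},{"x": 0.044,"y": -0.026,"z": 0,"turn": 0,"fingers": 0.088}]}}

```text
time: 0.72
position: [0.4167, -0.3452, 0.2385]
tcp_rot: [-3.141, 0.0, 0.458]
ft_force: [1.0, -0.1, 0.1]
grip_width: 0.088
grip_force: 0.0
```

{"op": "play_rows", "data": {"moves": [{"x": 0.044,"y": -0.026,"z": 0,"turn": 0,"fingers": 0.088},{"x": 0.044,"y": -0.026,"z": 0,"turn": 0,"fingers": 0.088},{"x": 0.044,"y": -0.026,"z": 0,"turn": 0,"fingers": 0.088},{"x": 0.044,"y": -0.026,"z": 0,"turn": 0,"fingers": 0.088},{"x": 0.041,"y": -0.026,"z": 0,"turn": 0,"fingers": 0.088}]}}

```text
time: 1.35
position: [0.554, -0.1326, 0.2384]
tcp_rot: [-3.141, 0.0, 0.458]
ft_force: [1.3, 0.2, 0.3]
grip_width: 0.0878
grip_force: 0.0
```

{"op": "play_rows", "data": {"moves": [{"x": 0,"y": 0,"z": 0.05,"turn": 0.12,"fingers": 0.088},{"x": 0,"y": 0,"z": 0.05,"turn": 0.128,"fingers": 0.088},{"x": 0,"y": 0,"z": 0.05,"turn": 0,"fingers": 0.07},{"x": 0,"y": 0,"z": 0.03,"turn": 0,"fingers": 0.07},{"x": 0,"y": 0,"z": 0,"turn": 0,"fingers": 0.07}]}}

```text
time: 1.98
position: [0.5514, -0.1338, 0.0565]
tcp_rot: [-3.14, 0.005, 0.21]
ft_force: [-0.4, 0.0, -0.3]
grip_width: 0.0701
grip_force: 0.0
```

Run:
```python
from h import *
s=snap('scene');t=snap('top')
o=r.get_obs();p=o['position'];print(p,o['tcp_rot'],o['q'].round(3))
print(proj('scene',[p]),proj('top',[p]))
a=cv2.resize(s[190:270,250:350],None,fx=6,fy=6,interpolation=2)
cv2.circle(a,tuple(((proj('scene',[p])[0]-[250,190])*6).astype(int)),3,(0,0,255),-1);cv2.imwrite('pics/g1.png',a)
```

```text
[ 0.55373809 -0.1343357   0.0592635 ] [ 3.14136685e+00 -5.38929607e-04  2.09818765e-01] [ 0.183  0.884 -0.044  1.863  0.089  0.396 -1.288]
[[295.31622348 227.50376702]] [[350.66389214 214.93312726]]
```

View pics/g1.png

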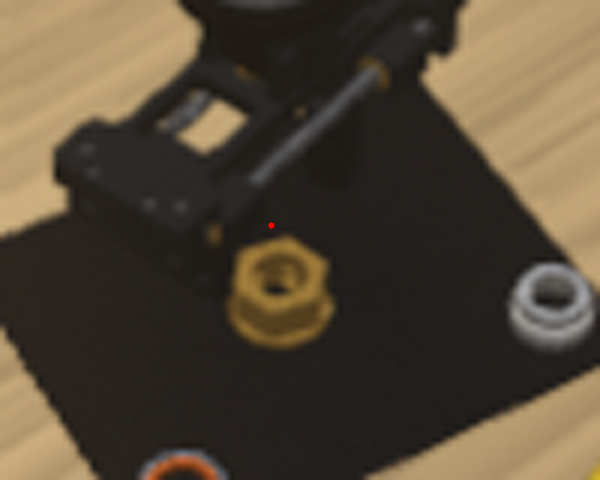

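The picture shows the nut centred between the open fingers (crop (280,290), open fingers either side), flats parallel to the pads. I'll go down and grip.

{"op": "play_rows", "data": {"moves": [{"x": 0,"y": -0.002,"z": 0.025,"turn": 0,"fingers": 0.07},{"x": 0,"y": 0,"z": 0.022,"turn": 0,"fingers": 0.07},{"x": 0,"y": 0,"z": 0,"turn": 0,"fingers": 0.05},{"x": 0,"y": 0,"z": 0,"turn": 0,"fingers": 0.03},{"x": 0,"y": 0,"z": 0,"turn": 0,"fingers": 0.03}], "newtons": 10}}

```text
time: 2.7
position: [0.5539, -0.1326, 0.0131]
tcp_rot: [3.141, -0.002, 0.21]
ft_force: [0.7, -0.8, -0.2]
grip_width: 0.0419
grip_force: 0.0
```

{"op": "play_rows", "data": {"moves": [{"x": 0,"y": 0,"z": 0,"turn": 0,"fingers": 0.03},{"x": 0,"y": 0,"z": 0,"turn": 0,"fingers": 0.03}]}}

```text
time: 2.95
position: [0.5536, -0.1324, 0.0128]
tcp_rot: [3.141, -0.002, 0.21]
ft_force: [-0.4, -0.6, 6.0]
grip_width: 0.038
grip_force: 10.0
```

{"op": "play_rows", "data": {"moves": [{"x": 0,"y": 0,"z": -0.055,"turn": 0,"fingers": 0.03},{"x": 0,"y": 0,"z": -0.055,"turn": 0,"fingers": 0.03},{"x": 0,"y": 0,"z": -0.055,"turn": 0,"fingers": 0.03},{"x": 0.01,"y": -0.045,"z": 0,"turn": 0,"fingers": 0.03},{"x": 0.01,"y": -0.045,"z": 0,"turn": 0,"fingers": 0.03}]}}

```text
time: 3.58
position: [0.554, -0.0397, 0.1778]
tcp_rot: [3.141, -0.002, 0.208]
ft_force: [0.1, -0.0, -1.4]
grip_width: 0.0382
grip_force: 10.0
```

{"op": "play_rows", "data": {"moves": [{"x": 0.01,"y": -0.045,"z": 0,"turn": 0,"fingers": 0.03},{"x": 0.01,"y": -0.045,"z": 0,"turn": 0,"fingers": 0.03},{"x": 0.01,"y": -0.045,"z": 0,"turn": 0,"fingers": 0.03},{"x": 0,"y": 0,"z": 0,"turn": 0,"fingers": 0.03},{"x": 0,"y": 0,"z": 0,"turn": 0,"fingers": 0.03}]}}

```text
time: 4.2
position: [0.5546, 0.0972, 0.1767]
tcp_rot: [3.14, 0.001, 0.209]
ft_force: [-0.7, -0.6, -1.5]
grip_width: 0.0379
grip_force: 10.0
```

Run:
```python
from h import *
s=snap('scene','s2.png');t=snap('top','t2.png')
o=r.get_obs();p=o['position'];print(p,o['tcp_rot'],o['q'].round(3),o['grip_width'])
nc=p-[0,0,.0098]
print(proj('scene',[nc]),proj('top',[nc]))
a=cv2.resize(s[120:210,300:420],None,fx=6.6,fy=6.6,interpolation=cv2.INTER_CUBIC)
cv2.imwrite('pics/g2.png',a)
```

```text
[0.55485821 0.09603984 0.17668432] [3.14018612e+00 6.93491353e-04 2.07184132e-01] [-0.247  0.69  -0.012  1.822  0.015  0.631 -1.632] 0.03809555673554395
[[362.99613086 158.74765002]] [[263.899425   208.36407348]]
```

View pics/g2.png

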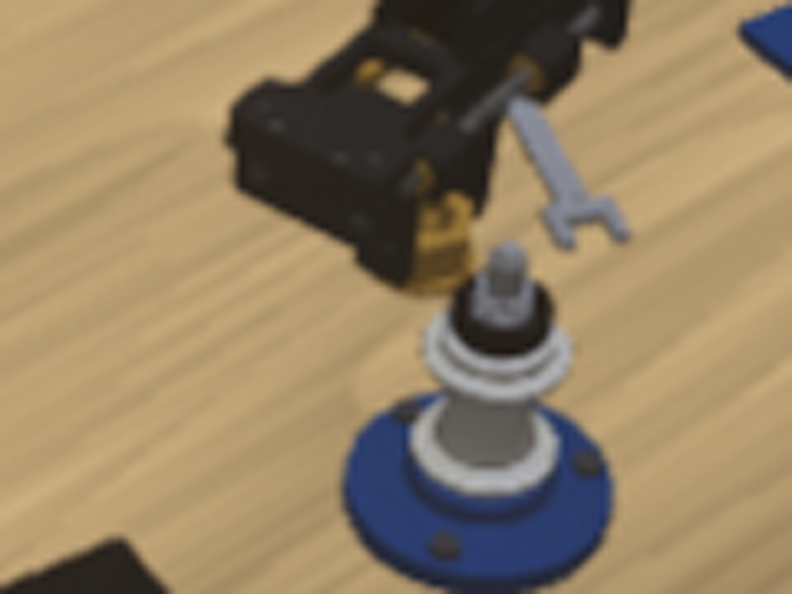

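Run:
```python
from h import *
s=cv2.imread('pics/s2.png');t=cv2.imread('pics/t2.png')
p=np.array([.5549,.0960,.1767])
a=np.linspace(0,2*np.pi,180)
def circ(n,c,rad): return proj(n,np.c_[c[0]+rad*np.cos(a),c[1]+rad*np.sin(a),0*a+c[2]])
toc=lambda P:(P-[300,120])*6.6
def ext(P): return P.min(0).round(1),P.max(0).round(1)
z0=p[2]-.0098
print('flange pred',ext(toc(circ('scene',[p[0],p[1],z0],.023))))
for c in([.556,.146],[.560,.144]):
    print(c)
    print(' drift top',ext(toc(circ('scene',[*c,.1177],.022))),'bot',ext(toc(circ('scene',[*c,.1047],.022))))
    print(' nose top',ext(toc(circ('scene',[*c,.1425],.0085))),'tip',ext(toc(circ('scene',[*c,.1475],.005))))
# top: brass blob & spindle region crop
hsv=cv2.cvtColor(t,cv2.COLOR_BGR2HSV);m=cv2.inRange(hsv,(12,100,50),(32,255,255));m[:, :235]=0;m[:,290:]=0;m[:190]=0;m[240:]=0
q=[c for c in cv2.findContours(m,0,1)[0] if cv2.contourArea(c)>5];print([(cv2.boundingRect(c),cv2.contourArea(c)) for c in q])
hub=cv2.inRange(cv2.cvtColor(t,cv2.COLOR_BGR2HSV),(0,0,90),(180,60,255));hub[:,:225]=0;hub[:,280:]=0;hub[:185]=0;hub[240:]=0
g=np.argwhere(hub)[:,::-1];print('hub',g.min(0),g.max(0),len(g))
for c in([.556,.146],[.560,.144]):print('hubpred .1047',ext(circ('top',[*c,.1047],.032)),'drift',ext(circ('top',[*c,.1177],.022)),'tip',ext(circ('top',[*c,.1475],.005)),'base',ext(circ('top',[*c,.012],.06)))
A=cv2.resize(cv2.imread('pics/top0.png')[185:240,225:280],None,fx=9,fy=9,interpolation=2)
cv2.imwrite('pics/t2c.png',A)
```

```text
flange pred (array([358.4, 218.7]), array([473.2, 293.8]))
[0.556, 0.146]
 drift top (array([441.1, 262.5]), array([546.3, 332.2])) bot (array([438.5, 285.6]), array([542.9, 355.4]))
 nose top (array([478.9, 238.4]), array([520.1, 265.3])) tip (array([488.6, 234.7]), array([512.8, 250.5]))
[0.56, 0.144]
 drift top (array([444.5, 269.3]), array([549.8, 339.3])) bot (array([441.8, 292.4]), array([546.5, 362.5]))
 nose top (array([482.4, 245.3]), array([523.6, 272.3])) tip (array([492. , 241.6]), array([516.4, 257.4]))
[((267, 228, 9, 10), 12.5), ((236, 220, 8, 10), 5.5), ((274, 215, 12, 16), 8.0), ((261, 213, 9, 5), 14.0), ((235, 194, 6, 13), 6.5), ((270, 191, 13, 9), 24.5), ((235, 190, 10, 6), 14.0)]
hub [264 212] [273 230] 11
hubpred .1047 (array([236.8, 199.1]), array([260.4, 222.6])) drift (array([239.5, 202. ]), array([256. , 218.3])) tip (array([243.8, 206.8]), array([247.6, 210.6])) base (array([233.8, 194.7]), array([274.5, 235.2]))
hubpred .1047 (array([237.6, 197.7]), array([261.2, 221.1])) drift (array([240.4, 200.6]), array([256.8, 216.9])) tip (array([244.6, 205.2]), array([248.5, 209.1])) base (array([234.6, 193.4]), array([275.2, 233.8]))
```

View pics/t2c.png

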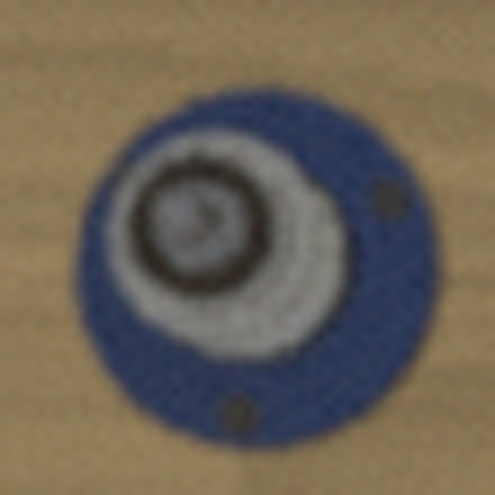

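The views agree on the spindle axis at about (0.5585, 0.1465), after subtracting the camera bias seen on the held nut. I'll move above it and turn clockwise to leave wrist room.

{"op": "play_rows", "data": {"moves": [{"x": 0.007,"y": -0.0244,"z": 0,"turn": 0,"fingers": 0.03},{"x": 0.007,"y": -0.0244,"z": 0,"turn": 0,"fingers": 0.03},{"x": 0,"y": 0,"z": 0,"turn": 0.17,"fingers": 0.03},{"x": 0,"y": 0,"z": 0,"turn": 0.17,"fingers": 0.03},{"x": 0,"y": 0,"z": 0,"turn": 0.17,"fingers": 0.03}]}}

```text
time: 4.92
position: [0.5587, 0.1469, 0.1768]
tcp_rot: [3.141, -0.0, -0.309]
ft_force: [-0.3, -0.2, -1.9]
grip_width: 0.0377
grip_force: 10.0
```

{"op": "play_rows", "data": {"moves": [{"x": 0,"y": 0,"z": 0,"turn": 0.17,"fingers": 0.03},{"x": 0,"y": 0,"z": 0.01,"turn": 0,"fingers": 0.03},{"x": 0,"y": 0,"z": 0,"turn": 0,"fingers": 0.03},{"x": 0,"y": 0,"z": 0,"turn": 0,"fingers": 0.03}]}}

```text
time: 5.42
position: [0.5585, 0.1484, 0.1665]
tcp_rot: [3.141, 0.0, -0.469]
ft_force: [-0.2, -1.1, -1.4]
grip_width: 0.0382
grip_force: 10.0
```

Run:
```python
from h import *
s=snap('scene')
o=r.get_obs();p=o['position'];print(p,o['tcp_rot'],o['q'].round(3),o['ft_force'],o['wrist_torque'])
a=cv2.resize(s[120:210,320:440],None,fx=6.6,fy=6.6,interpolation=cv2.INTER_CUBIC)
cv2.imwrite('pics/g3.png',a)
```

```text
[0.55858924 0.14850608 0.16665976] [-3.14151511e+00  9.67767885e-05 -4.69543522e-01] [-0.449  0.731  0.188  1.792 -0.212  0.638 -2.177] [ 0.86262642  0.40516173 -1.24299339] [0.02989907 0.00148563 0.01162722]
```

View pics/g3.png

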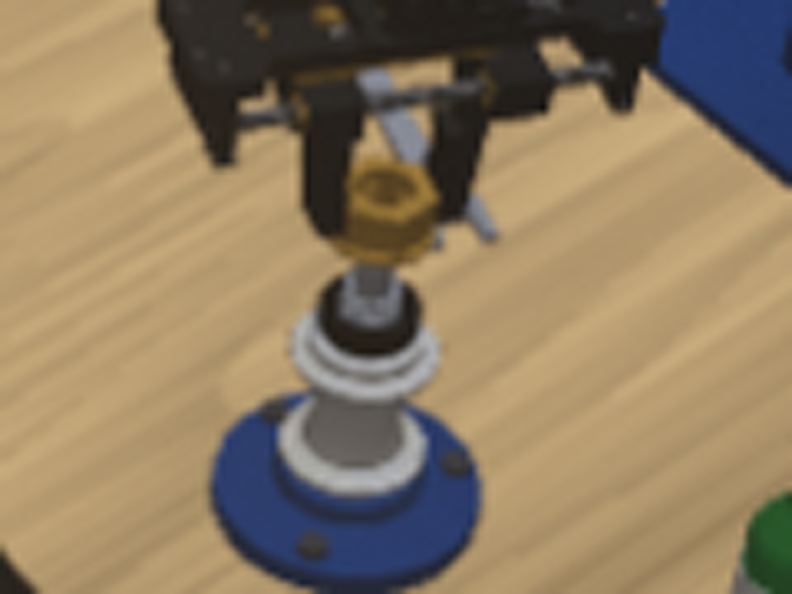

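The nut hangs about 2 mm right of the spindle axis in this crop (bore at x≈388, axis expected at ≈382). I'll correct by that much and lower gently.

{"op": "play_rows", "data": {"moves": [{"x": 0,"y": 0.002,"z": 0.005,"turn": 0,"fingers": 0.03},{"x": 0,"y": 0,"z": 0.003,"turn": 0,"fingers": 0.03},{"x": 0,"y": 0,"z": 0.002,"turn": 0,"fingers": 0.03},{"x": 0,"y": 0,"z": 0.001,"turn": 0,"fingers": 0.03},{"x": 0,"y": 0,"z": 0.001,"turn": 0,"fingers": 0.03}], "newtons": 6}}

```text
time: 6.1
position: [0.5577, 0.1471, 0.1547]
tcp_rot: [-3.142, -0.0, -0.47]
ft_force: [0.5, -0.6, -1.0]
grip_width: 0.038
grip_force: 6.0
```

{"op": "play_rows", "data": {"moves": [{"x": 0,"y": 0,"z": 0.001,"turn": 0,"fingers": 0.03},{"x": 0,"y": 0,"z": 0.001,"turn": 0,"fingers": 0.03},{"x": 0,"y": 0,"z": 0,"turn": 0,"fingers": 0.03}]}}

```text
time: 6.48
position: [0.5576, 0.147, 0.1526]
tcp_rot: [3.141, -0.0, -0.47]
ft_force: [0.2, -0.4, -2.4]
grip_width: 0.0379
grip_force: 6.0
```

{"op": "play_rows", "data": {"moves": [{"x": 0,"y": 0,"z": 0.002,"turn": 0,"fingers": 0.03},{"x": 0,"y": 0,"z": 0.002,"turn": 0,"fingers": 0.03},{"x": 0,"y": 0,"z": 0.002,"turn": 0,"fingers": 0.03},{"x": 0,"y": 0,"z": 0.002,"turn": 0,"fingers": 0.03},{"x": 0,"y": 0,"z": 0.002,"turn": 0,"fingers": 0.03}]}}

```text
time: 7.1
position: [0.5579, 0.1481, 0.1427]
tcp_rot: [-3.14, -0.0, -0.469]
ft_force: [1.2, 3.4, -0.3]
grip_width: 0.0382
grip_force: 6.0
```

Run:
```python
from h import *
snap('scene')
o=r.get_obs();print(o['position'],o['ft_force'],o['wrist_torque'])
```

```text
[0.55781872 0.14806928 0.14242795] [ 2.20070485  4.73934516 -2.6434973 ] [ 1.07293789 -0.30553687  0.00818999]
```

{"op": "play_rows", "data": {"moves": [{"x": 0,"y": -0.001,"z": 0,"turn": 0,"fingers": 0.03},{"x": 0,"y": 0,"z": 0,"turn": 0,"fingers": 0.03}]}}

```text
time: 7.4
position: [0.5578, 0.1481, 0.1425]
tcp_rot: [3.141, 0.0, -0.47]
ft_force: [0.7, 4.2, -2.3]
grip_width: 0.0382
grip_force: 6.0
```

```bash
cat > st.py <<'E'
from h import *
snap('scene')
o=r.get_obs();print(o['time'],o['position'].round(4),o['tcp_rot'].round(3),o['ft_force'].round(2),o['wrist_torque'].round(3),o['q'][6].round(2),o['grip_width'].round(4),o['grip_force'])
E
python3 st.py
```

```text
Traceback (most recent call last):
  File "st.py", line 3, in <module>
    o=r.get_obs();print(o['time'],o['position'].round(4),o['tcp_rot'].round(3),o['ft_force'].round(2),o['wrist_torque'].round(3),o['q'][6].round(2),o['grip_width'].round(4),o['grip_force'])
                                                                                                                                                    ^^^^^^^^^^^^^^^^^^^^^
AttributeError: 'float' object has no attribute 'round'
```

```bash
sed -i "s/o\['q'\]\[6\].round(2),o\['grip_width'\].round(4)/round(float(o['q'][6]),2),round(float(o['grip_width']),4)/" st.py; python3 st.py
```

```text
7.5 [0.5579 0.1481 0.1426] [ 3.141  0.    -0.47 ] [-0.35  4.72 -2.53] [ 0.96  -0.158 -0.021] -2.17 0.0383 5.998247712850571
```

{"op": "play_rows", "data": {"moves": [{"x": 0,"y": -0.001,"z": 0,"turn": 0,"fingers": 0.03},{"x": 0,"y": 0,"z": 0,"turn": 0,"fingers": 0.03}]}}

```text
time: 7.75
position: [0.5582, 0.1482, 0.1427]
tcp_rot: [3.14, 0.0, -0.471]
ft_force: [0.5, 1.4, -2.0]
grip_width: 0.038
grip_force: 6.0
```

```bash
python3 st.py
```

```text
7.8 [0.5582 0.1482 0.1427] [ 3.141  0.    -0.471] [-0.43  2.06 -2.12] [ 0.495  0.056 -0.028] -2.17 0.0378 5.998392999172211
```

{"op": "play_rows", "data": {"moves": [{"x": 0,"y": -0.0006,"z": 0.002,"turn": 0,"fingers": 0.03},{"x": 0,"y": 0,"z": 0.002,"turn": 0,"fingers": 0.03},{"x": 0,"y": 0,"z": 0.002,"turn": 0,"fingers": 0.03},{"x": 0,"y": 0,"z": 0.001,"turn": 0,"fingers": 0.03},{"x": 0,"y": 0,"z": 0,"turn": 0,"fingers": 0.03}], "newtons": 4}}

```text
time: 8.43
position: [0.5584, 0.1491, 0.1356]
tcp_rot: [3.141, 0.0, -0.47]
ft_force: [-1.8, 0.2, -1.1]
grip_width: 0.0381
grip_force: 4.0
```

```bash
python3 st.py
```

```text
8.475 [0.5584 0.1491 0.1356] [ 3.141  0.    -0.47 ] [-2.51 -0.33 -0.72] [0.008 0.368 0.02 ] -2.17 0.0378 3.997957818210125
```

{"op": "play_rows", "data": {"moves": [{"x": 0,"y": 0,"z": 0.001,"turn": 0,"fingers": 0.03},{"x": 0,"y": 0,"z": 0.001,"turn": 0,"fingers": 0.03},{"x": 0,"y": 0,"z": 0,"turn": 0,"fingers": 0.03}]}}

```text
time: 8.85
position: [0.5592, 0.149, 0.134]
tcp_rot: [-3.141, -0.001, -0.471]
ft_force: [-2.2, -0.8, 3.6]
grip_width: 0.0382
grip_force: 4.0
```

```bash
python3 st.py
```

```text
8.9 [0.5592 0.149  0.1341] [-3.141e+00 -1.000e-03 -4.710e-01] [-1.87 -1.14  4.14] [-0.274  0.408  0.022] -2.17 0.0383 4.002259075641632
```

The nut rests on the thread start (net about +5 N, underside about 4 mm below the start). I'll ease the fingers to a loose hold, remove the side load and back it off.

{"op": "play_rows", "data": {"moves": [{"x": -0.0005,"y": 0.0003,"z": 0,"turn": 0,"fingers": 0.0397},{"x": 0,"y": 0,"z": 0,"turn": 0,"fingers": 0.0397},{"x": 0,"y": 0,"z": -0.001,"turn": 0,"fingers": 0.0397}]}}

```text
time: 9.28
position: [0.5583, 0.1495, 0.1346]
tcp_rot: [-3.141, -0.0, -0.47]
ft_force: [-0.1, -0.7, 0.4]
grip_width: 0.0398
grip_force: 0.0
```

```bash
python3 st.py
```

```text
9.325 [0.5584 0.1495 0.1348] [-3.141 -0.    -0.47 ] [1.01 0.48 0.06] [ 0.103  0.047 -0.054] -2.17 0.0398 0.0
```

{"op": "play_rows", "data": {"moves": [{"x": 0,"y": 0,"z": 0,"turn": -0.09,"fingers": 0.0397},{"x": 0,"y": 0,"z": 0,"turn": -0.09,"fingers": 0.0397},{"x": 0,"y": 0,"z": 0,"turn": -0.09,"fingers": 0.0397},{"x": 0,"y": 0,"z": 0,"turn": -0.09,"fingers": 0.0397},{"x": 0,"y": 0,"z": 0,"turn": -0.09,"fingers": 0.0397}]}}

```text
time: 9.95
position: [0.5583, 0.1493, 0.1347]
tcp_rot: [3.142, -0.0, -0.017]
ft_force: [0.7, -0.4, -0.2]
grip_width: 0.0398
grip_force: 0.0
```

```bash
python3 st.py
python3 - <<'E'
from h import *
s=snap('scene'); a=cv2.resize(s[120:210,320:440],None,fx=6.6,fy=6.6,interpolation=cv2.INTER_CUBIC)
cv2.imwrite('pics/g4.png',a)
E
```

```text
10.0 [0.5584 0.1493 0.1348] [-3.141 -0.    -0.015] [-0.73  0.13 -0.82] [ 0.089  0.009 -0.037] -1.87 0.0397 0.05160622182302177
```

View pics/g4.png

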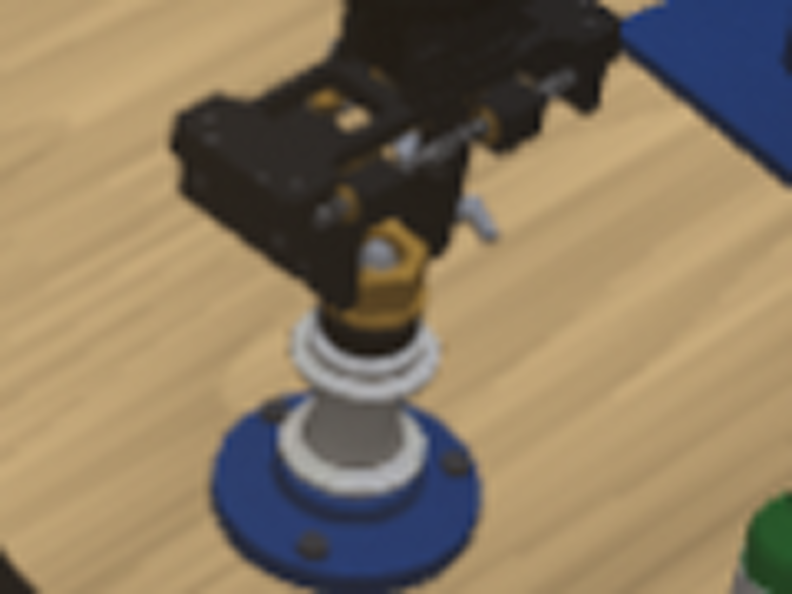

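The nut sits square on the spindle, its flange's lower edge at crop (385,328) and the spindle tip visible in the bore at (380,252). I'll track the flange edge at subpixel level while backing off.

```bash
cat >> h.py <<'E'
def edge(k=4):
    # subpixel rows of flange lower edge (brass->black drift), columns 376..381
    im=np.mean([cv2.cvtColor(r.read_camera('scene'),cv2.COLOR_RGB2BGR).astype(float) for _ in range(k)],0)
    f=im[...,2]-im[...,0]; c=f[158:173,375:382].mean(1)
    pk=c[:10].argmax(); e=[]
    half=(c.max()+c[pk:].min())/2
    for i in range(pk,len(c)-1):
        if c[i]>=half>c[i+1]: return round(158+i+(c[i]-half)/(c[i]-c[i+1]),2),c.round().astype(int).tolist()
    return None,c.round().astype(int).tolist()
E
echo 'print(edge())'>>st.py; python3 st.py
```

```text
10.1 [0.5583 0.1493 0.1347] [-3.141 -0.    -0.022] [-1.5  -0.37  0.37] [ 0.    -0.001  0.009] -1.87 0.0397 0.00014776671832805732
(np.float64(169.1), [14, 18, 40, 80, 81, 59, 53, 53, 53, 61, 71, 50, 17, 12, 11])
```

{"op": "play_rows", "data": {"moves": [{"x": 0,"y": 0,"z": 0,"turn": -0.08,"fingers": 0.0397},{"x": 0,"y": 0,"z": 0,"turn": -0.08,"fingers": 0.0397},{"x": 0,"y": 0,"z": 0,"turn": -0.08,"fingers": 0.0397}]}}

```text
time: 10.68
position: [0.5583, 0.1494, 0.1348]
tcp_rot: [3.141, -0.0, 0.222]
ft_force: [0.2, 0.8, 0.6]
grip_width: 0.0396
grip_force: 0.4
```

```bash
python3 st.py
```

```text
10.725 [0.5583 0.1493 0.1348] [ 3.141 -0.     0.224] [ 0.23 -0.22  1.35] [ 0.03  -0.054 -0.015] -1.71 0.0399 0.1936115061835153
(np.float64(169.13), [18, 21, 39, 67, 66, 49, 45, 46, 48, 63, 72, 45, 15, 12, 11])
```

{"op": "play_rows", "data": {"moves": [{"x": 0,"y": 0,"z": 0,"turn": -0.08,"fingers": 0.0397},{"x": 0,"y": 0,"z": 0,"turn": -0.08,"fingers": 0.0397},{"x": 0,"y": 0,"z": 0,"turn": -0.08,"fingers": 0.0397}]}}

```text
time: 11.3
position: [0.5582, 0.1493, 0.1347]
tcp_rot: [3.141, -0.0, 0.461]
ft_force: [-0.6, -0.9, 0.3]
grip_width: 0.0399
grip_force: 0.5
```

```bash
python3 st.py
```

```text
11.35 [0.5582 0.1492 0.1347] [3.141 0.    0.463] [-0.16  0.5   0.45] [-0.     0.027  0.012] -1.55 0.0393 0.21275520364724798
(np.float64(169.2), [11, 10, 10, 10, 11, 11, 13, 26, 37, 49, 65, 44, 15, 12, 11])
```

```bash
sed -i 's/half=.*/half=40/' h.py; sed -i 's/pk=c\[:10\].argmax()/pk=9/' h.py; cat h.py | tail -5
```

```text
pk=9; e=[]
    half=40
    for i in range(pk,len(c)-1):
        if c[i]>=half>c[i+1]: return round(158+i+(c[i]-half)/(c[i]-c[i+1]),2),c.round().astype(int).tolist()
    return None,c.round().astype(int).tolist()
```

{"op": "play_rows", "data": {"moves": [{"x": 0,"y": 0,"z": 0,"turn": -0.08,"fingers": 0.0397},{"x": 0,"y": 0,"z": 0,"turn": -0.08,"fingers": 0.0397},{"x": 0,"y": 0,"z": 0,"turn": -0.08,"fingers": 0.0397}]}}

```text
time: 11.92
position: [0.5582, 0.1493, 0.1347]
tcp_rot: [3.141, 0.0, 0.701]
ft_force: [-0.1, -0.5, 0.6]
grip_width: 0.0397
grip_force: 0.4
```

```bash
python3 st.py
```

```text
11.975 [0.5582 0.1492 0.1347] [3.141 0.    0.703] [ 0.61 -0.23  0.93] [-0.005 -0.021 -0.032] -1.39 0.0398 0.18617210627780878
(np.float64(168.86), [11, 11, 11, 12, 11, 12, 17, 20, 24, 31, 51, 38, 15, 12, 12])
```

{"op": "play_rows", "data": {"moves": [{"x": 0,"y": 0,"z": 0,"turn": -0.08,"fingers": 0.0397},{"x": 0,"y": 0,"z": 0,"turn": -0.08,"fingers": 0.0397},{"x": 0,"y": 0,"z": 0,"turn": -0.08,"fingers": 0.0397}]}}

```text
time: 12.55
position: [0.5582, 0.1493, 0.1348]
tcp_rot: [3.141, 0.0, 0.941]
ft_force: [-0.2, -0.3, 0.9]
grip_width: 0.0396
grip_force: 0.4
```

```bash
python3 st.py
```

```text
12.6 [0.5582 0.1492 0.1347] [3.142 0.    0.943] [ 0.31 -0.04 -0.47] [-0.051 -0.044 -0.055] -1.22 0.0396 0.16577713375227177
(np.float64(169.0), [11, 10, 10, 11, 11, 11, 12, 12, 12, 12, 46, 40, 14, 12, 12])
```

{"op": "play_rows", "data": {"moves": [{"x": 0,"y": 0,"z": 0,"turn": -0.08,"fingers": 0.0397},{"x": 0,"y": 0,"z": 0,"turn": -0.08,"fingers": 0.0397},{"x": 0,"y": 0,"z": 0,"turn": -0.08,"fingers": 0.0397}]}}

```text
time: 13.18
position: [0.5582, 0.1493, 0.1348]
tcp_rot: [3.141, 0.0, 1.181]
ft_force: [0.1, 0.1, 0.5]
grip_width: 0.0398
grip_force: 0.4
```

```bash
python3 st.py
```

```text
13.225 [0.5582 0.1492 0.1347] [3.141 0.    1.183] [ 0.71 -0.2   0.1 ] [-0.076 -0.041  0.048] -1.05 0.0397 0.16428001910753665
(np.float64(168.57), [3, 7, 24, 39, 36, 27, 23, 22, 22, 31, 48, 34, 13, 12, 12])
```

{"op": "play_rows", "data": {"moves": [{"x": 0,"y": 0,"z": 0,"turn": -0.08,"fingers": 0.0397},{"x": 0,"y": 0,"z": 0,"turn": -0.08,"fingers": 0.0397},{"x": 0,"y": 0,"z": 0,"turn": -0.08,"fingers": 0.0397}]}}

```text
time: 13.8
position: [0.5582, 0.1493, 0.1348]
tcp_rot: [3.141, 0.0, 1.421]
ft_force: [-0.0, 0.2, 0.7]
grip_width: 0.0396
grip_force: 0.4
```

```bash
python3 st.py
```

```text
13.85 [0.5582 0.1492 0.1347] [3.142 0.    1.423] [-0.75 -0.36 -0.03] [ 0.041 -0.103  0.009] -0.88 0.0399 0.16657091919114464
(np.float64(168.68), [4, 5, 35, 60, 52, 38, 34, 33, 34, 48, 54, 33, 12, 12, 11])
```

{"op": "play_rows", "data": {"moves": [{"x": 0,"y": 0,"z": 0,"turn": -0.08,"fingers": 0.0397},{"x": 0,"y": 0,"z": 0,"turn": -0.08,"fingers": 0.0397},{"x": 0,"y": 0,"z": 0,"turn": -0.08,"fingers": 0.0397}]}}

```text
time: 14.42
position: [0.5582, 0.1493, 0.1348]
tcp_rot: [3.141, 0.0, 1.661]
ft_force: [-0.2, -0.2, 0.7]
grip_width: 0.0395
grip_force: 0.4
```

```bash
python3 st.py
```

```text
14.475 [0.5582 0.1492 0.1347] [3.142 0.    1.663] [-1.31 -0.55  0.14] [-0.017 -0.102  0.012] -0.71 0.0395 0.17856693849353178
(np.float64(168.7), [12, 15, 54, 81, 66, 48, 45, 45, 49, 70, 64, 30, 12, 12, 11])
```

{"op": "play_rows", "data": {"moves": [{"x": 0,"y": 0,"z": 0,"turn": -0.08,"fingers": 0.0397},{"x": 0,"y": 0,"z": 0,"turn": -0.08,"fingers": 0.0397},{"x": 0,"y": 0,"z": 0,"turn": -0.08,"fingers": 0.0397}]}}

```text
time: 15.05
position: [0.5582, 0.1493, 0.1348]
tcp_rot: [3.142, 0.0, 1.901]
ft_force: [0.7, -0.2, -0.3]
grip_width: 0.0396
grip_force: 0.4
```

```bash
python3 st.py
```

```text
15.1 [0.5582 0.1492 0.1347] [-3.142  0.     1.903] [-0.81 -0.2   0.26] [-0.005 -0.122 -0.026] -0.53 0.0393 0.12370702044281354
(np.float64(168.63), [14, 26, 70, 91, 68, 52, 52, 53, 56, 75, 63, 26, 11, 12, 11])
```

{"op": "play_rows", "data": {"moves": [{"x": 0,"y": 0,"z": 0,"turn": -0.07,"fingers": 0.0397},{"x": 0,"y": 0,"z": 0,"turn": -0.07,"fingers": 0.0397},{"x": 0,"y": 0,"z": 0,"turn": -0.07,"fingers": 0.0397}]}}

```text
time: 15.68
position: [0.5582, 0.1493, 0.1348]
tcp_rot: [3.142, 0.0, 2.111]
ft_force: [-0.2, 0.0, 0.5]
grip_width: 0.0397
grip_force: 0.4
```

```bash
python3 st.py
```

```text
15.725 [0.5582 0.1492 0.1347] [-3.142  0.     2.113] [-0.28 -0.74 -0.67] [ 0.044 -0.184 -0.014] -0.37 0.0398 0.15630031801265432
(np.float64(168.61), [15, 29, 71, 89, 66, 52, 53, 53, 56, 75, 63, 25, 10, 12, 11])
```

{"op": "play_rows", "data": {"moves": [{"x": 0,"y": 0,"z": 0,"turn": -0.07,"fingers": 0.0397},{"x": 0,"y": 0,"z": 0,"turn": -0.07,"fingers": 0.0397},{"x": 0,"y": 0,"z": 0,"turn": -0.07,"fingers": 0.0397}]}}

```text
time: 16.3
position: [0.5582, 0.1493, 0.1348]
tcp_rot: [-3.141, 0.0, 2.321]
ft_force: [-0.3, 0.0, 0.2]
grip_width: 0.0397
grip_force: 0.4
```

```bash
python3 st.py
```

```text
16.35 [0.5582 0.1493 0.1347] [-3.141  0.     2.323] [-0.66  0.22  0.16] [ 0.019 -0.196 -0.026] -0.21 0.0399 0.1496268935261469
(np.float64(168.45), [15, 34, 74, 86, 64, 52, 52, 53, 59, 72, 55, 22, 10, 12, 11])
```

{"op": "play_rows", "data": {"moves": [{"x": 0,"y": 0,"z": 0,"turn": -0.07,"fingers": 0.0397},{"x": 0,"y": 0,"z": 0,"turn": -0.07,"fingers": 0.0397},{"x": 0,"y": 0,"z": 0,"turn": -0.07,"fingers": 0.0397}]}}

```text
time: 16.92
position: [0.5582, 0.1493, 0.1348]
tcp_rot: [-3.141, 0.0, 2.531]
ft_force: [1.1, -0.1, 0.2]
grip_width: 0.0393
grip_force: 0.4
```

```bash
python3 st.py
```

```text
16.975 [0.5582 0.1492 0.1347] [-3.141  0.     2.533] [0.15 0.24 0.12] [ 0.048 -0.135  0.013] -0.04 0.0398 0.13705635604310373
(np.float64(168.35), [18, 38, 75, 84, 62, 52, 52, 54, 63, 72, 51, 20, 11, 12, 11])
```

{"op": "play_rows", "data": {"moves": [{"x": 0,"y": 0,"z": 0,"turn": -0.07,"fingers": 0.0397},{"x": 0,"y": 0,"z": 0,"turn": -0.07,"fingers": 0.0397},{"x": 0,"y": 0,"z": 0,"turn": -0.07,"fingers": 0.0397}]}}

```text
time: 17.55
position: [0.5582, 0.1493, 0.1348]
tcp_rot: [-3.141, 0.0, 2.741]
ft_force: [-0.4, 0.1, 0.2]
grip_width: 0.0392
grip_force: 0.3
```

```bash
python3 st.py
```

```text
17.6 [0.5582 0.1492 0.1347] [-3.141  0.     2.743] [ 0.05 -0.06 -0.22] [ 0.095 -0.153 -0.016] 0.13 0.0398 0.1293112395683238
(np.float64(168.31), [19, 38, 73, 82, 61, 51, 52, 53, 61, 71, 50, 18, 10, 11, 11])
```

{"op": "play_rows", "data": {"moves": [{"x": 0,"y": 0,"z": 0,"turn": -0.06,"fingers": 0.0397},{"x": 0,"y": 0,"z": 0,"turn": -0.06,"fingers": 0.0397},{"x": 0,"y": 0,"z": 0,"turn": -0.06,"fingers": 0.0397}]}}

```text
time: 18.18
position: [0.5582, 0.1493, 0.1348]
tcp_rot: [-3.141, 0.0, 2.921]
ft_force: [-0.0, -0.5, 0.5]
grip_width: 0.0396
grip_force: 0.3
```

```bash
python3 st.py
```

```text
18.225 [0.5582 0.1492 0.1347] [-3.141  0.     2.922] [ 0.43 -0.95 -0.52] [ 0.04  -0.112 -0.048] 0.28 0.0398 0.13332362531400577
(np.float64(168.32), [19, 38, 76, 83, 61, 51, 52, 53, 60, 71, 50, 18, 10, 12, 11])
```

{"op": "play_rows", "data": {"moves": [{"x": 0,"y": 0,"z": 0,"turn": -0.06,"fingers": 0.0397},{"x": 0,"y": 0,"z": 0,"turn": -0.06,"fingers": 0.0397},{"x": 0,"y": 0,"z": 0,"turn": -0.06,"fingers": 0.0397}]}}

```text
time: 18.8
position: [0.5582, 0.1493, 0.1347]
tcp_rot: [-3.141, 0.0, 3.101]
ft_force: [-0.6, 0.6, -0.9]
grip_width: 0.0399
grip_force: 0.1
```

```bash
python3 st.py
```

```text
18.85 [0.5582 0.1493 0.1346] [-3.141 -0.     3.102] [-0.71  0.45 -0.03] [ 0.078 -0.14  -0.02 ] 0.43 0.0396 0.0329422764480114
(np.float64(169.28), [15, 18, 39, 78, 80, 59, 53, 53, 54, 63, 72, 49, 17, 12, 11])
```

Edge jumped from 168.32 to 169.28: the nut has climbed and dropped into the thread. I'll open, wind the wrist 120° back for range, lower 4 mm and take it again.

{"op": "play_rows", "data": {"moves": [{"x": 0,"y": 0,"z": 0,"turn": 0,"fingers": 0.065},{"x": 0,"y": 0,"z": 0,"turn": 0,"fingers": 0.065},{"x": 0,"y": 0,"z": 0,"turn": -0.1745,"fingers": 0.065},{"x": 0,"y": 0,"z": 0,"turn": -0.1745,"fingers": 0.065},{"x": 0,"y": 0,"z": 0,"turn": -0.1745,"fingers": 0.065}]}}

```text
time: 19.68
position: [0.5582, 0.1493, 0.1347]
tcp_rot: [-3.141, 0.0, -2.654]
ft_force: [-0.5, 0.2, -0.4]
grip_width: 0.0653
grip_force: 0.0
```

{"op": "play_rows", "data": {"moves": [{"x": 0,"y": 0,"z": 0,"turn": -0.1745,"fingers": 0.065},{"x": 0,"y": 0,"z": 0,"turn": -0.1745,"fingers": 0.065},{"x": 0,"y": 0,"z": 0,"turn": -0.1745,"fingers": 0.065},{"x": 0,"y": 0,"z": 0,"turn": -0.1745,"fingers": 0.065},{"x": 0,"y": 0,"z": 0,"turn": -0.1745,"fingers": 0.065}]}}

```text
time: 20.3
position: [0.5582, 0.1491, 0.1346]
tcp_rot: [-3.142, -0.0, -1.782]
ft_force: [0.1, -0.7, -0.0]
grip_width: 0.0647
grip_force: 0.0
```

{"op": "play_rows", "data": {"moves": [{"x": 0,"y": 0,"z": 0,"turn": -0.1745,"fingers": 0.065},{"x": 0,"y": 0,"z": 0,"turn": -0.1745,"fingers": 0.065},{"x": 0,"y": 0,"z": 0,"turn": -0.1745,"fingers": 0.065},{"x": 0,"y": 0,"z": 0.002,"turn": -0.1745,"fingers": 0.065},{"x": 0,"y": 0,"z": 0.002,"turn": 0,"fingers": 0.065}]}}

```text
time: 20.92
position: [0.5581, 0.1492, 0.1304]
tcp_rot: [3.141, 0.0, -1.092]
ft_force: [-0.1, 1.0, 0.2]
grip_width: 0.065
grip_force: 0.0
```

```bash
python3 st.py
```

```text
20.975 [0.558  0.1491 0.1302] [ 3.141  0.    -1.093] [ 1.   -0.24  0.24] [0.134 0.002 0.028] 2.29 0.0652 0.0
(np.float64(169.29), [15, 18, 39, 78, 79, 58, 52, 53, 54, 63, 72, 49, 17, 12, 11])
```

{"op": "play_rows", "data": {"moves": [{"x": 0,"y": 0,"z": 0,"turn": 0,"fingers": 0.0397},{"x": 0,"y": 0,"z": 0,"turn": 0,"fingers": 0.0397},{"x": 0,"y": 0,"z": 0,"turn": 0.12,"fingers": 0.0397},{"x": 0,"y": 0,"z": 0,"turn": 0.12,"fingers": 0.0397},{"x": 0,"y": 0,"z": 0,"turn": 0.12,"fingers": 0.0397}], "newtons": 4}}

```text
time: 21.8
position: [0.5582, 0.1493, 0.1308]
tcp_rot: [-3.142, -0.0, -1.454]
ft_force: [-0.6, 0.7, -0.5]
grip_width: 0.0398
grip_force: 0.1
```

{"op": "play_rows", "data": {"moves": [{"x": 0,"y": 0,"z": 0,"turn": 0.12,"fingers": 0.0397},{"x": 0,"y": 0,"z": 0,"turn": 0.12,"fingers": 0.0397},{"x": 0,"y": 0,"z": 0,"turn": 0.12,"fingers": 0.0397},{"x": 0,"y": 0,"z": 0,"turn": 0.12,"fingers": 0.0397},{"x": 0,"y": 0,"z": 0,"turn": 0.12,"fingers": 0.0397}]}}

```text
time: 22.42
position: [0.5582, 0.1493, 0.1308]
tcp_rot: [-3.142, 0.0, -2.054]
ft_force: [-1.4, 0.7, -0.4]
grip_width: 0.0394
grip_force: 0.1
```

```bash
python3 st.py
```

```text
22.475 [0.5582 0.1494 0.1309] [-3.141  0.    -2.057] [0.06 0.45 0.11] [ 0.14  -0.043  0.024] 1.4 0.0399 0.015105598265563458
(None, [7, 8, 10, 21, 26, 21, 18, 18, 17, 17, 21, 37, 28, 13, 11])
```

{"op": "play_rows", "data": {"moves": [{"x": 0,"y": 0,"z": 0,"turn": 0.1,"fingers": 0.0397},{"x": 0,"y": 0,"z": 0,"turn": 0.1,"fingers": 0.0397},{"x": 0,"y": 0,"z": 0,"turn": 0.1,"fingers": 0.0397},{"x": 0,"y": 0,"z": 0,"turn": 0.1,"fingers": 0.0397},{"x": 0,"y": 0,"z": 0,"turn": 0.1,"fingers": 0.0397}]}}

```text
time: 23.3
position: [0.5581, 0.1493, 0.1306]
tcp_rot: [3.141, -0.0, -2.551]
ft_force: [-0.5, 0.0, 0.2]
grip_width: 0.04
grip_force: 0.1
```

{"op": "play_rows", "data": {"moves": [{"x": 0,"y": 0,"z": 0,"turn": 0.1,"fingers": 0.0397},{"x": 0,"y": 0,"z": 0,"turn": 0.1,"fingers": 0.0397},{"x": 0,"y": 0,"z": 0,"turn": 0.1,"fingers": 0.0397},{"x": 0,"y": 0,"z": 0,"turn": 0.1,"fingers": 0.0397},{"x": 0,"y": 0,"z": 0,"turn": 0.1,"fingers": 0.0397}]}}

```text
time: 23.92
position: [0.5581, 0.1494, 0.1306]
tcp_rot: [3.141, -0.0, -3.051]
ft_force: [0.8, -0.2, 0.3]
grip_width: 0.0394
grip_force: 0.1
```

```bash
python3 st.py
```

```text
23.975 [0.5581 0.1495 0.1307] [ 3.141 -0.    -3.054] [-0.67  0.15  0.01] [ 0.112 -0.147  0.019] 0.52 0.0401 0.0
(np.float64(170.22), [17, 19, 23, 44, 80, 81, 59, 51, 52, 53, 64, 71, 46, 17, 11])
```

{"op": "play_rows", "data": {"moves": [{"x": 0,"y": 0,"z": 0,"turn": 0.1,"fingers": 0.0397},{"x": 0,"y": 0,"z": 0,"turn": 0.1,"fingers": 0.0397},{"x": 0,"y": 0,"z": 0,"turn": 0.1,"fingers": 0.0397},{"x": 0,"y": 0,"z": 0,"turn": 0.1,"fingers": 0.0397}]}}

```text
time: 24.68
position: [0.5581, 0.1493, 0.1306]
tcp_rot: [3.142, -0.0, 2.832]
ft_force: [-0.3, -0.2, 0.1]
grip_width: 0.0396
grip_force: 0.2
```

{"op": "play_rows", "data": {"moves": [{"x": 0,"y": 0,"z": 0,"turn": 0.08,"fingers": 0.0397},{"x": 0,"y": 0,"z": 0,"turn": 0.08,"fingers": 0.0397},{"x": 0,"y": 0,"z": 0,"turn": 0.08,"fingers": 0.0397}]}}

```text
time: 25.05
position: [0.5581, 0.1493, 0.1306]
tcp_rot: [-3.142, -0.0, 2.593]
ft_force: [-0.0, 0.1, 0.5]
grip_width: 0.0398
grip_force: 0.2
```

```bash
python3 st.py
```

```text
25.1 [0.5581 0.1494 0.1307] [ 3.142 -0.     2.591] [ 0.37 -0.24  0.44] [-0.045 -0.098  0.022] -0.02 0.0395 0.02266580125251494
(np.float64(170.34), [16, 15, 23, 42, 80, 87, 64, 51, 52, 53, 62, 72, 51, 20, 11])
```

{"op": "play_rows", "data": {"moves": [{"x": 0,"y": 0,"z": 0,"turn": 0.07,"fingers": 0.0397},{"x": 0,"y": 0,"z": 0,"turn": 0.07,"fingers": 0.0397},{"x": 0,"y": 0,"z": 0,"turn": 0.07,"fingers": 0.0397}]}}

```text
time: 25.68
position: [0.5579, 0.149, 0.1306]
tcp_rot: [-3.141, -0.0, 2.383]
ft_force: [-1.3, -1.3, 0.1]
grip_width: 0.0397
grip_force: 2.0
```

{"op": "play_rows", "data": {"moves": [{"x": 0,"y": 0,"z": 0,"turn": 0.07,"fingers": 0.0397},{"x": 0,"y": 0,"z": 0,"turn": 0.07,"fingers": 0.0397}]}}

```text
time: 25.92
position: [0.5577, 0.1491, 0.1305]
tcp_rot: [-3.141, -0.0, 2.244]
ft_force: [-0.9, -1.1, 0.7]
grip_width: 0.0399
grip_force: 4.2
```

```bash
python3 st.py
```

```text
25.975 [0.5577 0.1491 0.1306] [-3.141 -0.     2.242] [-1.24  0.34 -1.73] [-0.034  0.091  0.145] -0.3 0.0396 4.091356003191322
(np.float64(170.25), [17, 16, 20, 41, 80, 85, 64, 52, 52, 53, 63, 70, 47, 18, 11])
```

Pad force rose from 0.2 to 2 to 4.2 N, about 40 N of nip, which is what I want. Release and back straight up.

{"op": "play_rows", "data": {"moves": [{"x": 0,"y": 0,"z": 0,"turn": 0,"fingers": 0.075},{"x": 0,"y": 0,"z": 0,"turn": 0,"fingers": 0.075},{"x": 0,"y": 0,"z": 0,"turn": 0,"fingers": 0.075},{"x": 0,"y": 0,"z": -0.03,"turn": 0,"fingers": 0.075},{"x": 0,"y": 0,"z": -0.05,"turn": 0,"fingers": 0.075}]}}

```text
time: 26.8
position: [0.5572, 0.1487, 0.2102]
tcp_rot: [-3.138, -0.001, 2.244]
ft_force: [0.6, 0.3, 0.4]
grip_width: 0.0747
grip_force: 0.0
```

{"op": "play_rows", "data": {"moves": [{"x": 0,"y": 0,"z": -0.05,"turn": 0,"fingers": 0.075},{"x": 0,"y": 0,"z": 0,"turn": 0,"fingers": 0.075},{"x": 0,"y": 0,"z": 0,"turn": 0,"fingers": 0.075}]}}

```text
time: 27.18
position: [0.5579, 0.1487, 0.2601]
tcp_rot: [-3.141, 0.0, 2.244]
ft_force: [0.7, -0.8, 0.2]
grip_width: 0.0753
grip_force: 0.0
```

```bash
python3 st.py
python3 - <<'E'
from h import *
s=snap('scene'); a=cv2.resize(s[120:210,320:440],None,fx=6.6,fy=6.6,interpolation=cv2.INTER_CUBIC)
cv2.imwrite('pics/g5.png',a)
E
```

```text
27.225 [0.5575 0.1486 0.2595] [-3.139 -0.     2.244] [-0.65 -0.14  0.18] [-0.025 -0.127  0.012] -0.15 0.0753 0.0
(np.float64(170.27), [18, 17, 21, 41, 79, 84, 63, 52, 52, 53, 62, 69, 47, 19, 12])
```

View pics/g5.png

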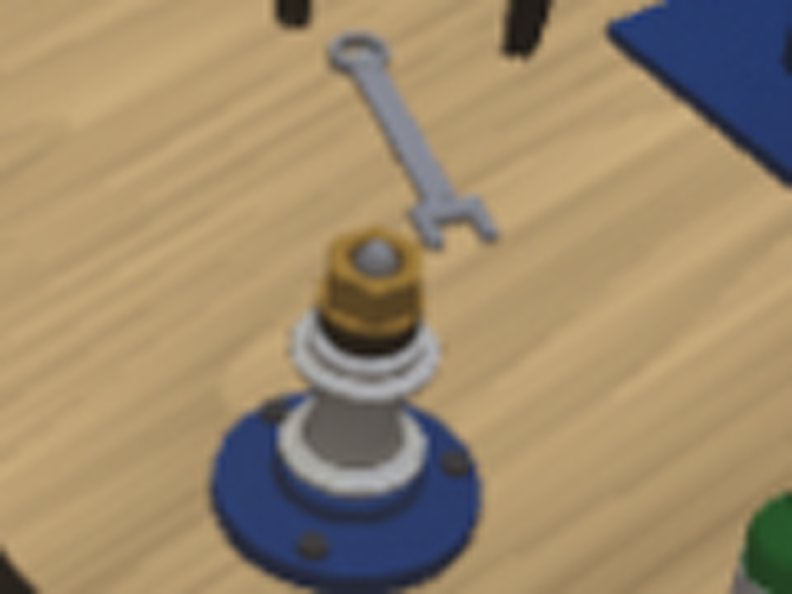

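The nut sits square on the drift (flange edge at crop (370,335)) and has not moved since release. The gripper is clear above it.

```bash
python3 -c "
from cell import r
print(r.close_job())"
```

```text
the job is handed in; nothing more can be done
None
```

The brass nut was backed off until it dropped into the thread, then run on clockwise to finger-tight against the drift (about 40 N of nip, estimated from the pad force) and released. The job is handed in at about 27 s; no verdict was shown.

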